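Set the square panels on their drip stands

ROBOT

A 6-joint arm with a two-finger parallel gripper is mounted at the origin on the work surface. World frame = base frame: x ahead of the robot, y to its left, z up, the work surface at z = 0. Lengths are in m, angles in rad, forces in N, time in s.
With the tool pointing down it reaches from about 0.35 to 0.85 m from the base axis. Payload 8.1 kg.
Tool frame: the origin (TCP) lies midway between the tips of the shut fingers; the grasp point (between the pads) lies 19 mm behind it (robot.tcp_to_grasp is the distance from the TCP to the grasp point, in m); x points along the fingers, y is the direction in which the jaws open and shut, and the axes are right-handed (so a half turn about x gives the same grasp; the last joint's range is limited). The gripper opens to 93 mm and grips with 3 to 60 N. Pads are 15 mm wide; open, the fingers measure 128 mm over their backs; the gripper's body (75 mm by 188 mm) begins 65 mm behind the grasp point.
Start: joints at [1.05, 0.13, 1.488, -0, 1.523, -0.085], TCP at [0.253, 0.544, 0.219] pointing down, gripper open.
Joint ranges: [-2.96, 2.96], [-0.89, 2.26], [0.02, 2.5], [-1.34, 4.48], [0, 2.73], [-2.66, 2.66]. Speed limits (rad/s): [2.39, 2.39, 2.79, 3.14, 3.14, 3.14].

INTERFACE

Orientations are given as a rotation vector (axis times angle).
In Python, from plant import robot gives the robot as it stands.
- The arm moves only by the tool play_rows, never from a script. Its argument "plan" is a list of rows, each an object with "slide": the shift along the world's x, y, z as a fraction of full scale, a list of three; "roll": the turn about the world's z as a fraction of full scale; "fingers": the gripper command: -1 is shut, 1 is fully open, values between are in proportion. A call has 1 to 20 rows; each row shifts and turns the commanded pose from where the row before left it; what a row does not reach is not made up. Full scale, the value 1, is 30 mm for a shift and 8 degrees for a turn. A row lasts 1/8 s, in which the tool goes at most 62.5 mm and 10.7 degrees, less where a joint would pass 70% of its speed; a pose out of reach is approached as far as the arm can. A call with a number of a shift or a turn outside -1 to 1 is refused whole. A call with a gripper value outside its range is refused whole. The fingers move at their own pace and stop on an object; "squeeze" is the grip in N (left out, the last holds). Time passes only in rows, so rows that do not move let the fingers close. It gives the time, the measured TCP pose, the force and the opening at its end, in the units of the state.
- robot.read_state(): the state, without advancing time (a new reading comes with each control period).
- robot.read_camera(name): name is "scene" or "top" or "wrist"; returns the picture (480x640x3 uint8, red, green, blue); there is no depth.
- robot.get_calibration(name): a dict with "fx", "fy", "cx", "cy" (pixels), "distortion" ([k1, k2, p1, p2, k3] as OpenCV has them; the pictures are not rectified), "R" (3x3) and "t" (3): a world point X has camera coordinates R X + t; the wrist camera has in their place "T_tool_cam" (4x4, takes a point from camera to tool coordinates, whose origin is the TCP and whose axes are the tool frame's). Camera axes: x right, y down, z forward; pixel columns grow to the right and rows downward; lengths in m; the calibration is good to about 2 mm. A picture is of the moment at which its call begins: read the wrist's pose just before it. get_calibration takes no time and is no camera call.
- robot.close_job(): hands the job in, once; it reports no verdict.
Trained networks look in the newest picture that a camera, given by its name, has taken for a name from the list of things; names that differ only in an ending like _2 or _b are one class to them, and where a whole thing is asked for, a point or a joint stands for the part that bears it (a point fixed in the world has none). Each returns a list of dicts, best first, with "p" (0 to 1); they miss things now and then, are a little off and sometimes report something else, mostly with a low value. They report only what shows in the picture. A call takes as long as a camera call. They do not tell look-alikes from the thing itself.
- robot.boxes_of(camera, target): "extent" ([centre column, centre row, width, height] in pixels, round what is visible of it).
- robot.regions_of(camera, target): "region" (480x640 bool, what is visible of it) and "extent" ([centre column, centre row, width, height] in pixels, round what is visible of it).
- robot.mark_of(camera, target): "point" ([column, row] in pixels: a listed point, or the origin of a listed thing).
The state is a dict: "t": time; "q": joint angles; "dq": joint speeds; "joint_torque": joint torques, N m; "tool_pos": TCP position; "orientation": TCP orientation; "force": force on the tool from outside, world axes, zero at the start; "wrist_torque": the same for the moment, N m; "opening": finger opening in m.
Only numpy, scipy, OpenCV 4.12 (cv2) and the standard library are available. Lean on these libraries where they do the work, as an engineer would, in place of code of your own. Each camera call takes 0.05 s, during which the arm holds its last target.

TASK

Get the three bare square wooden panels ready for pouring resin: set each one flat and centred on the free upturned cup of its own size, the large panel on the large cup, the medium on the medium and the small on the small. Do the large one first, then the medium, then the small, letting go of each. Leave the round blanks where they lie, and do not touch the wet black panel that already stands on a cup.

Things in the scene. Friction and masses are not known exactly. Their poses are not given: they have to be found in the camera images.
- panel_large: large square block of bare pale wood, 62 x 62 mm and 20 mm thick, with white masking tape round the lower half of its edge, loose, lying flat on the table. Origin: centre of its underside; x and y along its sides, z up.
- panel_medium: medium square block of bare pale wood, 48 x 48 mm and 20 mm thick, with white masking tape round the lower half of its edge, loose, lying flat on the table. Origin: centre of its underside; x and y along its sides, z up.
- panel_small: small square block of bare pale wood, 34 x 34 mm and 20 mm thick, with white masking tape round the lower half of its edge, loose, lying flat on the table. Origin: centre of its underside; x and y along its sides, z up.
- cup_large: large white mixing cup turned upside down as a stand, stuck to the table: 75 mm tall, its flat closed end (the top) 54 mm across, widening to 84 mm at the table. Origin: centre of its foot on the table, so the middle of its flat top is 75 mm straight above; z up.
- cup_medium: medium white mixing cup turned upside down as a stand, stuck to the table: 60 mm tall, its flat closed end (the top) 40 mm across, widening to 65 mm at the table. Origin: centre of its foot on the table, so the middle of its flat top is 60 mm straight above; z up.
- cup_small: small white mixing cup turned upside down as a stand, stuck to the table: 45 mm tall, its flat closed end (the top) 29 mm across, widening to 49 mm at the table. Origin: centre of its foot on the table, so the middle of its flat top is 45 mm straight above; z up.
- disc_large: large round blank of bare pale wood, 58 mm across and 20 mm thick, loose, flat on the table; not part of this job. Origin: centre of its underside, z up.
- disc_small: small round blank of bare pale wood, 40 mm across and 20 mm thick, loose, flat on the table; not part of this job. Origin: centre of its underside, z up.
- wet_panel: square panel 52 x 52 mm, 20 mm thick, already coated (black top with gold streaks) and still wet, lying loose on a fourth upturned white cup, 60 mm tall, 65 mm across at the table, which is directly below it and stuck to the table. Its top is 80 mm above the table. Origin: centre of its underside, z up.
There are look-alikes about, which are no part of the job. What is shaped like the panel_medium but orange is not meant. What is shaped like the cup_medium but blue is not meant.

How it is judged:
On the way, in this order (a step that is already met when the one before it is completed fails the run):
1. the large square panel rests, released, on the large cup (horizontal distance between panel_large and cup_large below 0.01 m and z of panel_large in the frame of cup_large between 0.071 and 0.079 m and angle between panel_large's own z axis and vertical below 0.1 rad and linear speed of panel_large below 0.02 m/s and contact force between panel_large and the fingers below 0.2 N), for 0.2 s.
2. the medium square panel rests, released, on the medium cup (horizontal distance between panel_medium and cup_medium below 0.01 m and z of panel_medium in the frame of cup_medium between 0.056 and 0.064 m and angle between panel_medium's own z axis and vertical below 0.1 rad and linear speed of panel_medium below 0.02 m/s and contact force between panel_medium and the fingers below 0.2 N), for 0.2 s.
3. the small square panel rests, released, on the small cup (horizontal distance between panel_small and cup_small below 0.01 m and z of panel_small in the frame of cup_small between 0.041 and 0.049 m and angle between panel_small's own z axis and vertical below 0.1 rad and linear speed of panel_small below 0.02 m/s and contact force between panel_small and the fingers below 0.2 N), for 0.2 s.
At the end, for the whole second after the job is handed in: Each square panel lies flat (tilt under 0.1 rad) on the cup of its own size, its centre within 10 mm of the cup's axis and its underside within 4 mm of the cup's top, released and still; the round blanks are within 20 mm and the wet panel within 10 mm of where they started. Any way round is fine (all of step 1 and all of step 2 and all of step 3 and distance of each of disc_large, disc_small from where it was at the start of the episode below 0.02 m and distance of wet_panel from where it was at the start of the episode below 0.01 m); the robot touches nothing.
It fails at once if a round blank is carried off or shoved (20 mm or more) (distance of any of disc_large, disc_small from where it was at the start of the episode above 0.02 m).
It fails at once if the wet panel is touched by the robot or moved (10 mm or more) (contact force between wet_panel and the fingers above 0.2 N or contact force between wet_panel and the arm above 0.2 N or distance of wet_panel from where it was at the start of the episode above 0.01 m).
It also fails if it takes over 83 s, if anything falls off the work surface, if the arm or the gripper's body presses on something with over 40 N, if the wrist force passes 120 N, or if a joint passes its speed limit or range.

## Working session

There is one attempt and no reset: what is moved stays moved. The work goes in short steps, Python scripts to look and compute and a tool call to move; the robot and the scene stay as the last step left them, time stands still between calls to the robot, and variables do not carry over. Pictures are saved under pics/ and viewed, and the job is handed in when it is done.

Besides the shell and the picture viewer there is one more tool, called after ">>>" as name(argument=value, ...), one argument or row to a line, values as JSON. play_rows: Moves the arm, as the interface text tells. Its arguments: {"type":"object","properties":{"plan":{"type":"array","items":{"type":"object","properties":{"slide":{"type":"array","items":{"type":"number","minimum":-1,"maximum":1}},"roll":{"type":"number","minimum":-1,"maximum":1},"fingers":{"type":"number"}}}},"squeeze":{"type":"number"}},"required":["plan"]}

```bash
mkdir -p pics; ls
python3 - <<'E'
from plant import robot
import cv2
s=robot.read_state(); print(s['t'],s['tool_pos'],s['orientation'],s['opening'])
for n in ['scene','top','wrist']:
    im=robot.read_camera(n); cv2.imwrite(f'pics/{n}0.png',im[:,:,::-1])
    c=robot.get_calibration(n); print(n,c)
E
```

```text
pics
0.0 [0.25296945 0.54343201 0.21760692] [ 0.34038827  1.54419494 -0.34316257] 0.09300869624220799
scene {'fx': 574.0352443586027, 'fy': 574.0352443586027, 'cx': 320.0619768041078, 'cy': 234.68314044392397, 'distortion': array([-0.09951373,  0.        ,  0.        ,  0.        ,  0.        ]), 'R': array([[-0.31013836,  0.95061479, -0.01207155],
       [ 0.58329186,  0.18024164, -0.79201235],
       [-0.75072285, -0.25267464, -0.61038572]]), 't': array([ 0.18835467, -0.26704004,  1.65575158])}
top {'fx': 568.1631927032787, 'fy': 568.1631927032787, 'cx': 323.3105323144728, 'cy': 236.2407138784118, 'distortion': array([-0.09065366,  0.        ,  0.        ,  0.        ,  0.        ]), 'R': array([[-3.68133066e-02, -9.99322136e-01,  2.19139326e-04],
       [-9.78896748e-01,  3.60167593e-02, -2.01156532e-01],
       [ 2.01012283e-01, -7.61975188e-03, -9.79559085e-01]]), 't': array([-0.00919968,  0.54770301,  1.48144425])}
wrist {'fx': 388.79840649374, 'fy': 388.79840649374, 'cx': 320.83198775431777, 'cy': 231.35706337113356, 'distortion': array([0.00152242, 0.        , 0.        , 0.        , 0.        ]), 'T_tool_cam': array([[ 9.75543724e-04, -2.90116358e-01,  9.56990882e-01,
        -1.66221868e-01],
       [ 9.99999221e-01,  1.02858770e-03, -7.07564576e-04,
         3.87115219e-04],
       [-7.79072991e-04,  9.56990826e-01,  2.90117135e-01,
        -7.98969027e-02],
       [ 0.00000000e+00,  0.00000000e+00,  0.00000000e+00,
         1.00000000e+00]])}
```

View pics/top0.png

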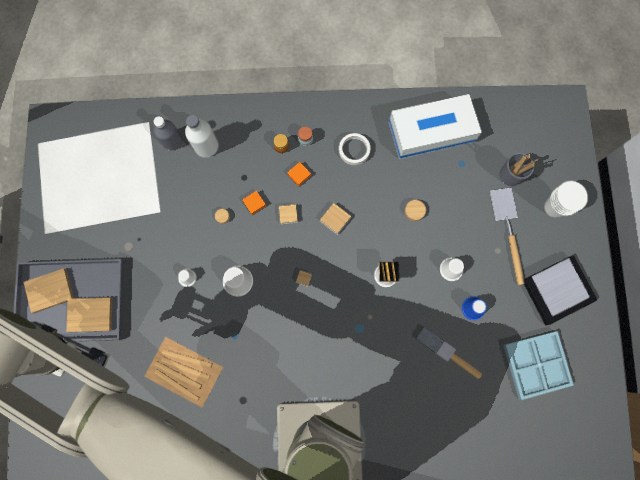

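View pics/scene0.png

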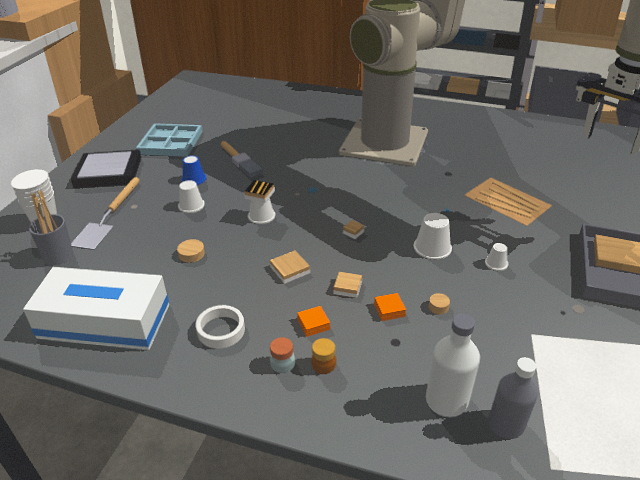

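View pics/wrist0.png

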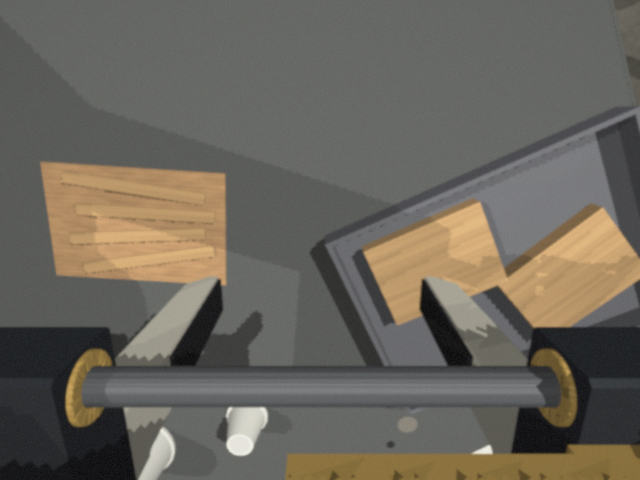

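The top view shows these positions:
- **Panels:** large (336,218), medium (289,214), small (304,278).
- **Cups:** large (237,281), medium (452,268), small (187,278).
- **Leave alone:** wet panel (388,271), discs (416,210) and (222,215), orange look-alikes (300,174) and (254,203), blue cup (474,307).

Next I'll fit models to the regions in both fixed cameras.

```bash
cat > h.py <<'E'
import numpy as np, cv2
from scipy.optimize import minimize
from scipy.spatial.transform import Rotation as Rn
from plant import robot
S={'panel_large':('b',.062,.02),'panel_medium':('b',.048,.02),'panel_small':('b',.034,.02),'wet_panel':('b',.052,.02),
'cup_large':('c',.084,.054,.075),'cup_medium':('c',.065,.040,.060),'cup_small':('c',.049,.029,.045),
'disc_large':('c',.058,.058,.02),'disc_small':('c',.04,.04,.02)}
a=np.linspace(0,2*np.pi,40,endpoint=False)
def pts(n,p):
    x,y,z,w=p; s=S[n]
    if s[0]=='b':
        h=s[1]/2; c=np.array([[h,h],[-h,h],[-h,-h],[h,-h]]); R=np.array([[np.cos(w),-np.sin(w)],[np.sin(w),np.cos(w)]]); c=c@R.T
        q=np.vstack([np.c_[c,0*c[:,0]],np.c_[c,0*c[:,0]+s[2]]])
    else:
        u=np.c_[np.cos(a),np.sin(a)]; q=np.vstack([np.c_[u*s[1]/2,0*a],np.c_[u*s[2]/2,0*a+s[3]]])
    return q+[x,y,z]
def camRt(cal,st=None):
    if 'R' in cal: return np.array(cal['R']),np.array(cal['t'])
    T=np.eye(4);T[:3,:3]=Rn.from_rotvec(st['orientation']).as_matrix();T[:3,3]=st['tool_pos']
    M=np.linalg.inv(T@np.array(cal['T_tool_cam'])); return M[:3,:3],M[:3,3]
def proj(cal,Rt,P):
    K=np.array([[cal['fx'],0,cal['cx']],[0,cal['fy'],cal['cy']],[0,0,1]])
    return cv2.projectPoints(np.asarray(P,float).reshape(-1,1,3),cv2.Rodrigues(Rt[0])[0],Rt[1],K,np.array(cal['distortion']))[0][:,0]
def ray(cal,Rt,px,z):
    K=np.array([[cal['fx'],0,cal['cx']],[0,cal['fy'],cal['cy']],[0,0,1]])
    u=cv2.undistortPoints(np.array([[px]],float),K,np.array(cal['distortion']))[0,0]
    d=Rt[0].T@np.r_[u,1]; o=-Rt[0].T@Rt[1]; return o+d*(z-o[2])/d[2]
def soft(hull,x0,y0,w,h,s=4):
    m=np.zeros((h*s,w*s),np.uint8); cv2.fillConvexPoly(m,np.round(((hull-[x0,y0]+.5)*s-.5)*16).astype(np.int32),255,shift=4)
    return cv2.resize(m,(w,h),interpolation=cv2.INTER_AREA)/255.
def fit(n,obs,p0,free=(0,1,2,3)):
    # obs: list of (cal,Rt,mask)
    free=list(free)
    def cost(v):
        p=np.array(p0,float);p[free]=v;tot=0
        for cal,Rt,m in obs:
            ys,xs=np.where(m);x0,y0=xs.min()-12,ys.min()-12;w,h=xs.max()-x0+13,ys.max()-y0+13
            x0=max(x0,0);y0=max(y0,0);w=min(w,640-x0);h=min(h,480-y0)
            hull=cv2.convexHull(proj(cal,Rt,pts(n,p)).astype(np.float32))[:,0]
            tot+=np.abs(soft(hull,x0,y0,w,h)-m[y0:y0+h,x0:x0+w]).sum()/m.sum()
        return tot/len(obs)
    best=None
    for w0 in ([p0[3]] if S[n][0]=='c' or 3 not in free else np.arange(0,1.57,.26)):
        v0=np.array([*p0[:3],w0])[free]; st=np.array([.01,.01,.01,.15])[free]
        sim=np.vstack([v0]+[v0+np.eye(len(v0))[i]*st[i] for i in range(len(v0))])
        r=minimize(cost,v0,method='Nelder-Mead',options=dict(initial_simplex=sim,xatol=1e-4,fatol=1e-5,maxiter=400))
        if best is None or r.fun<best.fun: best=r
    p=np.array(p0,float);p[free]=best.x; return p,best.fun
E
cat > m.py <<'E'
from h import *
import pickle
guess={'panel_large':(336,218),'panel_medium':(289,214),'panel_small':(304,278),'wet_panel':(388,271),'cup_large':(237,281),'cup_medium':(452,268),'cup_small':(187,278),'disc_large':(416,210),'disc_small':(222,215)}
cals={c:robot.get_calibration(c) for c in('top','scene')};ims={}
for c in cals: ims[c]=robot.read_camera(c)
res={}
for n in S:
    g=ray(cals['top'],camRt(cals['top']),guess[n],.02)
    obs=[];
    for c in cals:
        rs=robot.regions_of(c,n); q=proj(cals[c],camRt(cals[c]),[[g[0],g[1],.03]])[0]
        rs=[r for r in rs if np.hypot(*(np.array(r['extent'][:2])-q))<20]
        if not rs: print(n,c,'none');continue
        r=rs[0]; print(n,c,round(r['p'],2),np.round(r['extent']),end=' ');
        obs.append((cals[c],camRt(cals[c]),r['region'].astype(bool)))
    p0=[g[0],g[1],0.06 if n=='wet_panel' else 0,0]
    p,f=fit(n,obs,p0,(0,1,2,3) if S[n][0]=='b' else (0,1,2)); p2,f2=fit(n,obs,p0,(0,1,3) if S[n][0]=='b' else (0,1))
    print('\n   ',np.round(p,4),round(f,3),'z fixed',np.round(p2,4),round(f2,3)); res[n]=p2
pickle.dump(res,open('res.pkl','wb'))
for c in cals:
    im=ims[c][:,:,::-1].copy()
    for n,p in res.items():
        hl=cv2.convexHull(proj(cals[c],camRt(cals[c]),pts(n,p)).astype(np.float32)); cv2.polylines(im,[np.round(hl).astype(int)],True,(0,255,0),1)
    im=im[150:330,170:490] if c=='top' else im[150:330,150:540]
    cv2.imwrite(f'pics/fit_{c}.png',cv2.resize(im,None,fx=2,fy=2))
E
python3 m.py
```

```text
panel_large top 0.95 [336. 219.  33.  34.] panel_large scene 0.75 [291. 267.  41.  33.] 
    [ 6.052e-01 -6.640e-02  1.000e-04  8.519e-01] 0.085 z fixed [ 0.6058 -0.0665  0.      0.8388] 0.085
panel_medium top 0.8 [288. 216.  20.  22.] panel_medium scene 0.83 [347. 284.  30.  25.] 
    [6.2340e-01 6.5500e-02 3.0000e-04 1.6444e+00] 0.107 z fixed [0.6231 0.0654 0.     0.0737] 0.108
panel_small top 0.59 [303. 278.  14.  20.] panel_small scene 0.75 [353. 230.  23.  18.] 
    [4.4030e-01 2.7300e-02 1.1000e-03 1.2348e+00] 0.116 z fixed [0.44   0.0272 0.     1.2226] 0.123
wet_panel top 0.66 [391. 272.  18.  21.] wet_panel scene 0.58 [260. 193.  31.  18.] 
    [ 0.4407 -0.1994  0.0611 -0.0382] 0.077 z fixed [ 0.4409 -0.2002  0.06   -0.0388] 0.081
cup_large top 0.87 [238. 281.  34.  33.] cup_large scene 0.58 [433. 235.  38.  44.] 
    [4.402e-01 2.097e-01 4.000e-04 0.000e+00] 0.097 z fixed [0.44   0.2098 0.     0.    ] 0.097
cup_medium top 0.84 [452. 269.  18.  30.] cup_medium scene 0.69 [190. 198.  29.  31.] 
    [ 0.4525 -0.3838  0.0005  0.    ] 0.117 z fixed [ 0.4524 -0.3838  0.      0.    ] 0.117
cup_small top 0.79 [188. 278.  16.  19.] cup_small scene 0.85 [496. 259.  23.  26.] 
    [0.4558 0.3508 0.0017 0.    ] 0.11 z fixed [0.4555 0.3503 0.     0.    ] 0.12
disc_large top 0.63 [416. 211.  18.  23.] disc_large scene 0.9 [190. 250.  26.  23.] 
    [ 6.213e-01 -2.927e-01  3.000e-04  0.000e+00] 0.11 z fixed [ 0.6214 -0.2928  0.      0.    ] 0.11
disc_small top 0.47 [224. 218.  12.  15.] disc_small scene 0.84 [439. 304.  18.  25.] 
    [6.247e-01 2.508e-01 3.000e-04 0.000e+00] 0.218 z fixed [0.6241 0.2507 0.     0.    ] 0.218
```

View pics/fit_top.png

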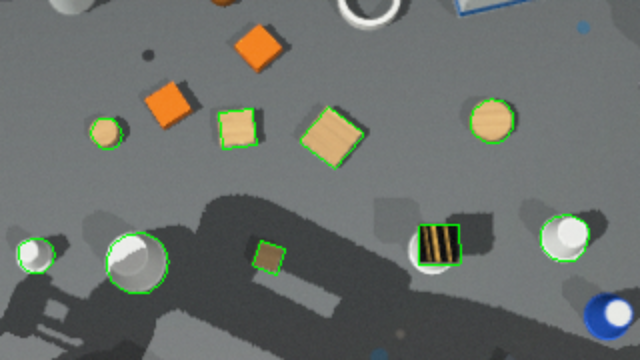

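View pics/fit_scene.png

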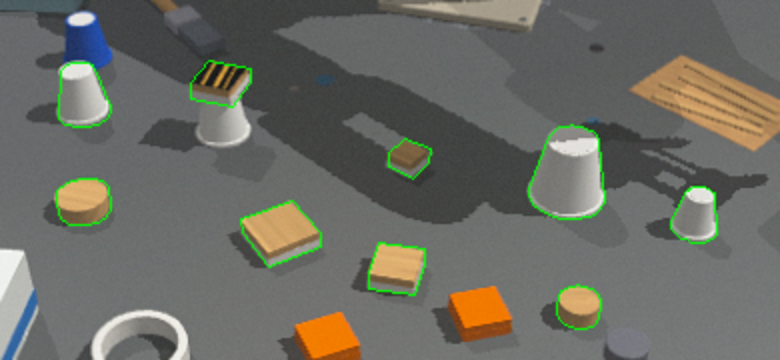

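```bash
cat > st.py <<'E'
from h import *
def st():
    s=robot.read_state();R=Rn.from_rotvec(s['orientation']).as_matrix()
    print('t',round(s['t'],2),'pos',np.round(s['tool_pos'],4),'x',np.round(R[:,0],3),'jawyaw',round(np.degrees(np.arctan2(R[1,1],R[0,1])),2),'q',np.round(s['q'],2),'open',round(s['opening'],4),'F',np.round(s['force'],1))
st()
E
python3 st.py
```

```text
t 1.15 pos [0.2533 0.5439 0.2186] x [ 0. -0. -1.] jawyaw 65.03 q [ 1.05  0.13  1.49 -0.    1.52 -0.09] open 0.0931 F [0.1 0.2 0.6]
```

>>> play_rows(
  plan=[
    {"slide": [0.58,-1,0],"roll": -0.1,"fingers": 1},
    {"slide": [0.58,-1,0],"roll": -0.1,"fingers": 1},
    {"slide": [0.58,-1,0],"roll": -0.1,"fingers": 1},
    {"slide": [0.58,-1,0],"roll": -0.1,"fingers": 1},
    {"slide": [0.58,-1,0],"roll": -0.1,"fingers": 1},
    {"slide": [0.58,-1,0],"roll": -0.1,"fingers": 1},
    {"slide": [0.58,-1,0],"roll": -0.1,"fingers": 1},
    {"slide": [0.58,-1,0],"roll": -0.1,"fingers": 1},
    {"slide": [0.58,-1,0],"roll": -0.1,"fingers": 1},
    {"slide": [0.58,-1,0],"roll": -0.1,"fingers": 1},
    {"slide": [0.58,-1,0],"roll": -0.1,"fingers": 1},
    {"slide": [0.58,-1,0],"roll": -0.1,"fingers": 1},
    {"slide": [0.58,-1,0],"roll": -0.1,"fingers": 1},
    {"slide": [0.58,-1,0],"roll": -0.1,"fingers": 1},
    {"slide": [0.58,-1,0],"roll": -0.1,"fingers": 1},
    {"slide": [0.58,-1,0],"roll": -0.1,"fingers": 1},
    {"slide": [0.58,-1,0],"roll": -0.1,"fingers": 1},
    {"slide": [0.58,-1,0],"roll": -0.1,"fingers": 1},
    {"slide": [0.58,-1,0],"roll": -0.1,"fingers": 1},
    {"slide": [0.58,-1,0],"roll": -0.1,"fingers": 1},
  ],
  squeeze=20,
)

```text
t: 3.65
tool_pos: [0.6018, -0.0571, 0.2187]
orientation: [0.56, 1.497, -0.56]
force: [0.8, -0.2, 0.2]
opening: 0.0928
```

>>> play_rows(
  plan=[
    {"slide": [0.15,-0.34,-1],"roll": -0.08,"fingers": 1},
    {"slide": [0,0,-1],"roll": 0,"fingers": 1},
    {"slide": [0,0,-0.6],"roll": 0,"fingers": 1},
    {"slide": [0,0,0],"roll": 0,"fingers": 1},
  ],
)

```text
t: 4.15
tool_pos: [0.6046, -0.0659, 0.139]
orientation: [0.568, 1.498, -0.569]
force: [0.4, 0.2, -0.2]
opening: 0.0932
```

Run:
```python
from st import st
from h import *
import pickle
res=pickle.load(open('res.pkl','rb'))
s=robot.read_state(); im=robot.read_camera('wrist')[:,:,::-1].copy()
cal=robot.get_calibration('wrist');Rt=camRt(cal,s)
for n in ['panel_large','panel_medium','cup_large','panel_small']:
    hl=cv2.convexHull(proj(cal,Rt,pts(n,res[n])).astype(np.float32)); cv2.polylines(im,[np.round(hl).astype(int)],True,(0,255,0),1)
cv2.imwrite('pics/w1.png',im)
```

```text
t 4.15 pos [ 0.6046 -0.0659  0.139 ] x [-0.003  0.001 -1.   ] jawyaw 48.4 q [-0.19  0.2   1.55 -0.    1.39 -1.04] open 0.0932 F [ 0.4  0.2 -0.2]
```

View pics/w1.png

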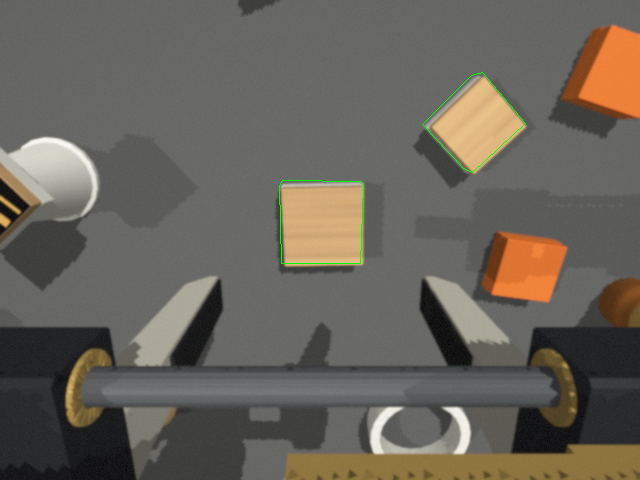

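The wrist view confirms the fitted outlines to about 1 px: large panel at (322,223), medium at (477,124). The grasp can go ahead.

>>> play_rows(
  plan=[
    {"slide": [0,0,-1],"roll": 0,"fingers": 1},
    {"slide": [0,0,-1],"roll": 0,"fingers": 1},
    {"slide": [0,0,-1],"roll": 0,"fingers": 1},
    {"slide": [0,0,-0.8],"roll": 0,"fingers": 1},
    {"slide": [0,0,-0.4],"roll": 0,"fingers": 1},
    {"slide": [0,0,-0.2],"roll": 0,"fingers": 1},
    {"slide": [0,0,0],"roll": 0,"fingers": 1},
    {"slide": [0,0,0],"roll": 0,"fingers": 1},
  ],
)

```text
t: 5.2
tool_pos: [0.6067, -0.0664, 0.0099]
orientation: [0.568, 1.493, -0.568]
force: [0.6, 0.2, 0.2]
opening: 0.093
```

```bash
python3 st.py
```

```text
t 5.2 pos [ 0.6067 -0.0664  0.0099] x [ 0.002 -0.    -1.   ] jawyaw 48.39 q [-0.19  0.35  1.64 -0.    1.16 -1.04] open 0.093 F [0.6 0.2 0.2]
```

>>> play_rows(
  plan=[
    {"slide": [0,0,-0.2],"roll": 0,"fingers": 1},
    {"slide": [0,0,0],"roll": 0,"fingers": 0.2},
    {"slide": [0,0,0],"roll": 0,"fingers": -1},
    {"slide": [0,0,0],"roll": 0,"fingers": -1},
    {"slide": [0,0,0],"roll": 0,"fingers": -1},
    {"slide": [0,0,0],"roll": 0,"fingers": -1},
    {"slide": [0,0,0],"roll": 0,"fingers": -1},
    {"slide": [0,0,0],"roll": 0,"fingers": -1},
  ],
  squeeze=25,
)

```text
t: 6.2
tool_pos: [0.6058, -0.0663, 0.0027]
orientation: [0.568, 1.495, -0.568]
force: [-0.6, 0.6, 1.1]
opening: 0.0615
```

```bash
python3 st.py
```

```text
t 6.2 pos [ 0.6058 -0.0663  0.0027] x [ 0. -0. -1.] jawyaw 48.39 q [-0.19  0.36  1.64 -0.    1.15 -1.04] open 0.0615 F [-0.6  0.6  1.1]
```

>>> play_rows(
  plan=[
    {"slide": [0,0,0.3],"roll": 0,"fingers": -1},
    {"slide": [0,0,0.9],"roll": 0,"fingers": -1},
    {"slide": [0,0,1],"roll": 0,"fingers": -1},
    {"slide": [0,0,1],"roll": 0,"fingers": -1},
    {"slide": [0,0,0.8],"roll": 0,"fingers": -1},
    {"slide": [-0.3,0.5,0],"roll": 0,"fingers": -1},
    {"slide": [-0.6,1,0],"roll": 0,"fingers": -1},
    {"slide": [-0.6,1,0],"roll": 0,"fingers": -1},
    {"slide": [-0.6,1,0],"roll": 0,"fingers": -1},
    {"slide": [-0.6,1,0],"roll": 0,"fingers": -1},
    {"slide": [-0.6,1,0],"roll": 0,"fingers": -1},
    {"slide": [-0.6,1,0],"roll": 0,"fingers": -1},
    {"slide": [-0.6,1,0],"roll": 0,"fingers": -1},
    {"slide": [-0.6,1,0],"roll": 0,"fingers": -1},
    {"slide": [-0.43,0.5,0],"roll": 0,"fingers": -1},
    {"slide": [0,0.2,0],"roll": 0,"fingers": -1},
    {"slide": [0,0,0],"roll": 0,"fingers": -1},
    {"slide": [0,0,0],"roll": 0,"fingers": -1},
  ],
)

```text
t: 8.45
tool_pos: [0.4401, 0.2092, 0.1223]
orientation: [0.568, 1.495, -0.569]
force: [0.6, -0.4, -0.5]
opening: 0.0621
```

```bash
cat > look.py <<'E'
from st import st
from h import *
import pickle,sys
tag,names,over=sys.argv[1],sys.argv[2].split(','),sys.argv[3:]
res=pickle.load(open('res.pkl','rb'))
for o in over:
    n,v=o.split('='); res[n]=np.array([float(x) for x in v.split(',')])
out=[]
for c,(fx) in (('top',3),('scene',3),('wrist',1)):
    s=robot.read_state(); im=robot.read_camera(c)[:,:,::-1].copy()
    cal=robot.get_calibration(c);Rt=camRt(cal,s)
    raw=im.copy()
    for n in names:
        hl=cv2.convexHull(proj(cal,Rt,pts(n,res[n])).astype(np.float32)); cv2.polylines(im,[np.round(hl).astype(int)],True,(0,255,0),1)
    if c!='wrist':
        u,v=proj(cal,Rt,[res[names[0]][:3]+[0,0,.03]])[0].astype(int)
        x0=np.clip(u-50,0,540);y0=np.clip(v-50,0,380)
        out.append(cv2.resize(np.vstack([im[y0:y0+100,x0:x0+100],raw[y0:y0+100,x0:x0+100]]),None,fx=2.4,fy=2.4,interpolation=cv2.INTER_CUBIC))
    else: cv2.imwrite(f'pics/{tag}_w.png',im)
cv2.imwrite(f'pics/{tag}.png',np.hstack(out))
E
python3 look.py p1 cup_large,panel_large panel_large=.440,.210,.12,.845
```

```text
t 8.45 pos [0.4401 0.2092 0.1223] x [-0. -0. -1.] jawyaw 48.36 q [ 0.34 -0.11  1.91 -0.    1.34 -0.51] open 0.0621 F [ 0.6 -0.4 -0.5]
```

View pics/p1.png

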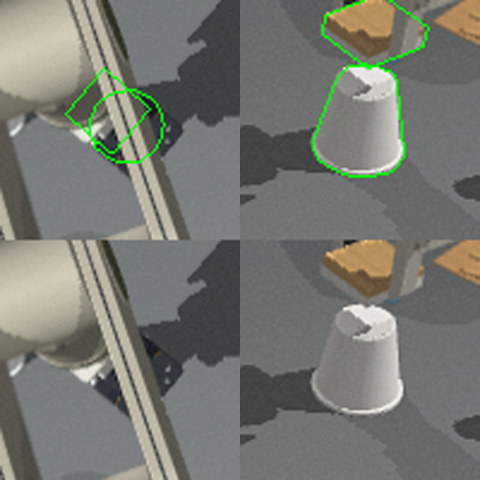

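View pics/p1_w.png

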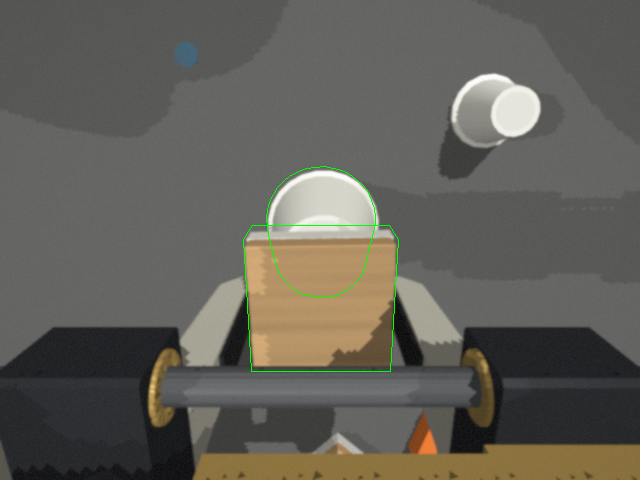

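In the wrist view the cup rim (320,170) and the panel edge (320,231) are both shifted by the same 2–3 mm. Relative to each other they line up within about 1 mm, so I'll lower and release.

>>> play_rows(
  plan=[
    {"slide": [0,0,-0.6],"roll": 0,"fingers": -1},
    {"slide": [0,0,-0.5],"roll": 0,"fingers": -1},
    {"slide": [0,0,-0.25],"roll": 0,"fingers": -1},
    {"slide": [0,0,-0.12],"roll": 0,"fingers": -1},
    {"slide": [0,0,0],"roll": 0,"fingers": -1},
    {"slide": [0,0,0],"roll": 0,"fingers": -1},
  ],
)

```text
t: 9.35
tool_pos: [0.4402, 0.2099, 0.0789]
orientation: [0.568, 1.495, -0.568]
force: [-0.3, -0.5, 0.0]
opening: 0.0616
```

```bash
python3 look.py p2 cup_large,panel_large panel_large=.440,.210,.075,.845
```

```text
t 9.35 pos [0.4402 0.2099 0.0789] x [ 0.001  0.    -1.   ] jawyaw 48.39 q [ 0.34 -0.06  1.95  0.    1.25 -0.5 ] open 0.0616 F [-0.3 -0.5  0. ]
```

View pics/p2.png

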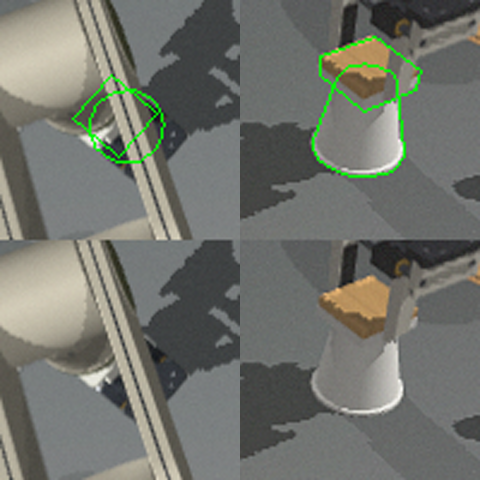

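The panel sits centred just above the cup at (370,65) in the scene crop. I'll go a hair lower, release and rise.

>>> play_rows(
  plan=[
    {"slide": [0,0,-0.03],"roll": 0,"fingers": -1},
    {"slide": [0,0,0],"roll": 0,"fingers": 0.4},
    {"slide": [0,0,0],"roll": 0,"fingers": 0.8},
    {"slide": [0,0,0],"roll": 0,"fingers": 1},
    {"slide": [0,0,0],"roll": 0,"fingers": 1},
    {"slide": [0,0,0],"roll": 0,"fingers": 1},
    {"slide": [0,0,0.5],"roll": 0,"fingers": 1},
    {"slide": [0,0,1],"roll": 0,"fingers": 1},
    {"slide": [0,0,1],"roll": 0,"fingers": 1},
    {"slide": [0.5,-0.5,0.6],"roll": 0,"fingers": 1},
    {"slide": [0.6,-0.6,0],"roll": 0,"fingers": 1},
    {"slide": [0.6,-0.6,0],"roll": 0,"fingers": 1},
    {"slide": [0,0,0],"roll": 0,"fingers": 1},
  ],
)

```text
t: 11.12
tool_pos: [0.4919, 0.1578, 0.1718]
orientation: [0.57, 1.494, -0.569]
force: [-0.2, -0.4, 0.3]
opening: 0.0928
```

```bash
python3 look.py p3 cup_large,panel_large panel_large=.440,.210,.075,.845
```

```text
t 11.12 pos [0.4919 0.1578 0.1718] x [ 0.001  0.    -1.   ] jawyaw 48.28 q [ 0.21 -0.07  1.78 -0.    1.43 -0.63] open 0.0928 F [-0.2 -0.4  0.3]
```

View pics/p3.png

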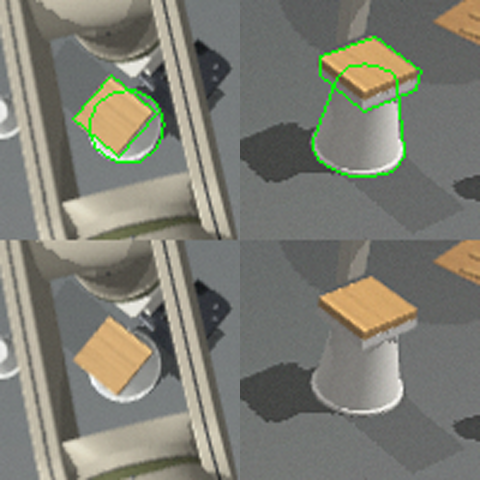

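View pics/p3_w.png

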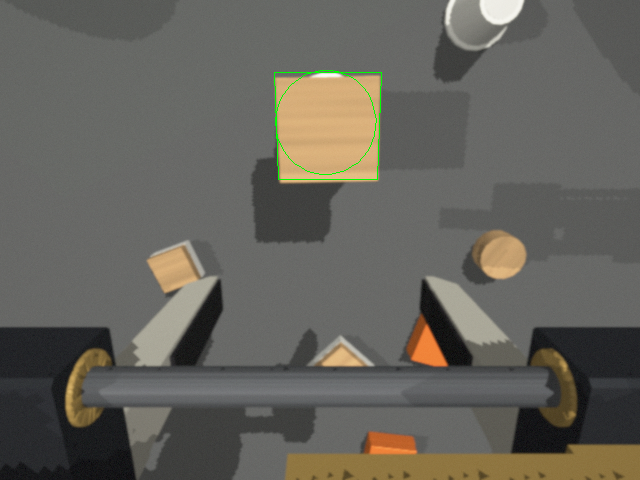

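The large panel lies flat and centred on its cup (scene crop (370,65)). Next is the medium panel.

>>> play_rows(
  plan=[
    {"slide": [0.73,-0.51,0],"roll": -0.9,"fingers": 0.6},
    {"slide": [0.73,-0.51,0],"roll": -0.9,"fingers": 0.6},
    {"slide": [0.73,-0.51,0],"roll": -0.9,"fingers": 0.6},
    {"slide": [0.73,-0.51,-0.5],"roll": -0.9,"fingers": 0.6},
    {"slide": [0.73,-0.51,-0.5],"roll": -0.9,"fingers": 0.6},
    {"slide": [0.72,-0.53,0],"roll": -0.9,"fingers": 0.6},
    {"slide": [0,0,0],"roll": -0.11,"fingers": 0.6},
    {"slide": [0,0,0],"roll": 0,"fingers": 0.6},
    {"slide": [0,0,0],"roll": 0,"fingers": 0.6},
  ],
)

```text
t: 12.4
tool_pos: [0.6214, 0.0673, 0.141]
orientation: [1.152, 1.245, -1.152]
force: [-0.9, 0.2, 0.1]
opening: 0.0744
```

```bash
python3 look.py m1 panel_medium,panel_large panel_large=.440,.210,.075,.845
```

```text
t 12.4 pos [0.6214 0.0673 0.141 ] x [ 0.  0. -1.] jawyaw 4.45 q [ 0.03  0.24  1.5   0.    1.39 -0.05] open 0.0744 F [-0.9  0.2  0.1]
```

View pics/m1_w.png

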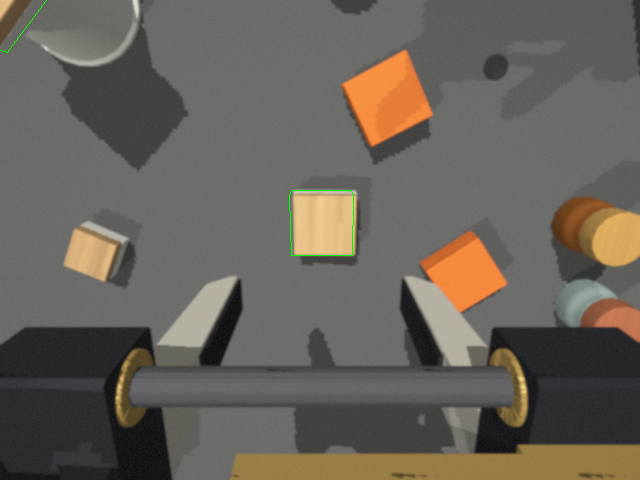

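>>> play_rows(
  plan=[
    {"slide": [0.06,-0.05,-0.8],"roll": 0,"fingers": 0.6},
    {"slide": [0,0,-1],"roll": 0,"fingers": 0.6},
    {"slide": [0,0,-1],"roll": 0,"fingers": 0.6},
    {"slide": [0,0,-0.8],"roll": 0,"fingers": 0.6},
    {"slide": [0,0,-0.5],"roll": 0,"fingers": 0.6},
    {"slide": [0,0,-0.2],"roll": 0,"fingers": 0.6},
    {"slide": [0,0,0],"roll": 0,"fingers": 0.6},
    {"slide": [0,0,0],"roll": 0,"fingers": 0.6},
  ],
)

```text
t: 13.55
tool_pos: [0.6247, 0.0649, 0.0129]
orientation: [1.154, 1.242, -1.152]
force: [-0.2, 0.2, 0.4]
opening: 0.0747
```

```bash
python3 st.py
```

```text
t 13.55 pos [0.6247 0.0649 0.0129] x [ 0.002  0.    -1.   ] jawyaw 4.32 q [ 0.02  0.38  1.58 -0.    1.17 -0.05] open 0.0747 F [-0.2  0.2  0.4]
```

>>> play_rows(
  plan=[
    {"slide": [0,0,-0.3],"roll": 0,"fingers": 0.6},
    {"slide": [0,0,0],"roll": 0,"fingers": 0.2},
    {"slide": [0,0,0],"roll": 0,"fingers": -1},
    {"slide": [0,0,0],"roll": 0,"fingers": -1},
    {"slide": [0,0,0],"roll": 0,"fingers": -1},
    {"slide": [0,0,0],"roll": 0,"fingers": -1},
    {"slide": [0,0,0],"roll": 0,"fingers": -1},
  ],
  squeeze=25,
)

```text
t: 14.42
tool_pos: [0.6239, 0.0648, 0.0028]
orientation: [1.154, 1.244, -1.153]
force: [0.2, -0.3, 1.3]
opening: 0.0479
```

```bash
python3 st.py
```

```text
t 14.43 pos [0.6239 0.0648 0.0028] x [ 0. -0. -1.] jawyaw 4.31 q [ 0.02  0.4   1.59 -0.    1.16 -0.05] open 0.0479 F [ 0.2 -0.3  1.3]
```

>>> play_rows(
  plan=[
    {"slide": [0,0,0.3],"roll": 0,"fingers": -1},
    {"slide": [0,0,0.9],"roll": 0,"fingers": -1},
    {"slide": [0,0,1],"roll": 0,"fingers": -1},
    {"slide": [0,0,1],"roll": 0,"fingers": -1},
    {"slide": [0,0,1],"roll": 0,"fingers": -1},
    {"slide": [-0.2,-0.5,0.8],"roll": 0,"fingers": -1},
    {"slide": [-0.38,-1,0],"roll": 0,"fingers": -1},
    {"slide": [-0.38,-1,0],"roll": 0,"fingers": -1},
    {"slide": [-0.38,-1,0],"roll": 0,"fingers": -1},
    {"slide": [-0.38,-1,0],"roll": 0,"fingers": -1},
    {"slide": [-0.38,-1,0],"roll": 0,"fingers": -1},
    {"slide": [-0.38,-1,0],"roll": 0,"fingers": -1},
    {"slide": [-0.38,-1,0],"roll": 0,"fingers": -1},
    {"slide": [-0.38,-1,0],"roll": 0,"fingers": -1},
    {"slide": [-0.38,-1,0],"roll": 0,"fingers": -1},
    {"slide": [-0.38,-1,0],"roll": 0,"fingers": -1},
    {"slide": [-0.38,-1,0],"roll": 0,"fingers": -1},
    {"slide": [-0.38,-1,0],"roll": 0,"fingers": -1},
    {"slide": [-0.38,-1,0],"roll": 0,"fingers": -1},
    {"slide": [-0.38,-1,0],"roll": 0,"fingers": -1},
  ],
)

```text
t: 16.92
tool_pos: [0.4578, -0.3712, 0.1534]
orientation: [1.154, 1.243, -1.154]
force: [0.3, 0.3, -0.6]
opening: 0.0476
```

>>> play_rows(
  plan=[
    {"slide": [-0.2,-0.47,-0.5],"roll": 0,"fingers": -1},
    {"slide": [0,0,-0.5],"roll": 0,"fingers": -1},
    {"slide": [0,0,0],"roll": 0,"fingers": -1},
    {"slide": [0,0,0],"roll": 0,"fingers": -1},
  ],
)

```text
t: 17.42
tool_pos: [0.4526, -0.3832, 0.1224]
orientation: [1.153, 1.245, -1.153]
force: [-0.3, -0.3, -1.6]
opening: 0.0479
```

```bash
python3 look.py m2 cup_medium,panel_medium panel_medium=.4524,-.3838,.12,.074
```

```text
t 17.43 pos [ 0.4526 -0.3832  0.1224] x [-0.     0.001 -1.   ] jawyaw 4.38 q [-0.79  0.18  1.62  0.    1.35 -0.87] open 0.0479 F [-0.3 -0.3 -1.6]
```

View pics/m2.png

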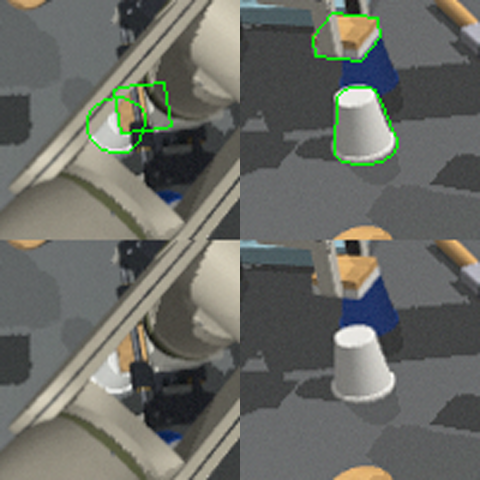

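View pics/m2_w.png

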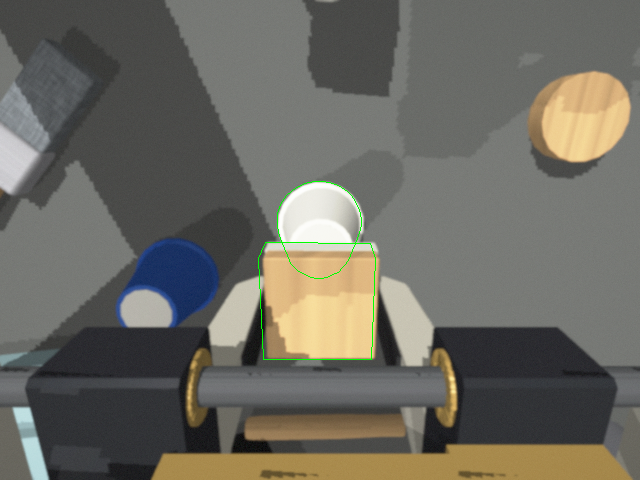

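Run:
```python
from h import *
c=robot.get_calibration('top'); print(ray(c,camRt(c),(479,307),.06))
cw=robot.get_calibration('wrist'); s=robot.read_state(); Rt=camRt(cw,s)
for px in [(147,310),(175,308),(118,308)]: print(ray(cw,Rt,px,.06))
```

```text
[ 0.33947625 -0.43487782  0.06      ]
[ 0.343383   -0.43564305  0.06      ]
[ 0.36178005 -0.43275953  0.06      ]
[ 0.3244918  -0.43562924  0.06      ]
```

Panel and cup line up in the wrist view at (320,300), and the blue cup is clear of the fingers. I'll lower and release.

>>> play_rows(
  plan=[
    {"slide": [0,0,-0.7],"roll": 0,"fingers": -1},
    {"slide": [0,0,-0.7],"roll": 0,"fingers": -1},
    {"slide": [0,0,-0.3],"roll": 0,"fingers": -1},
    {"slide": [0,0,-0.2],"roll": 0,"fingers": -1},
    {"slide": [0,0,0],"roll": 0,"fingers": -1},
    {"slide": [0,0,0],"roll": 0,"fingers": -1},
  ],
)

```text
t: 18.32
tool_pos: [0.4526, -0.3847, 0.0665]
orientation: [1.153, 1.242, -1.153]
force: [0.2, -0.6, 0.6]
opening: 0.0476
```

```bash
python3 look.py m3 cup_medium,panel_medium panel_medium=.4524,-.3838,.0605,.074
```

```text
t 18.32 pos [ 0.4526 -0.3847  0.0665] x [ 0.001 -0.001 -1.   ] jawyaw 4.31 q [-0.79  0.23  1.66 -0.    1.25 -0.87] open 0.0476 F [ 0.2 -0.6  0.6]
```

View pics/m3.png

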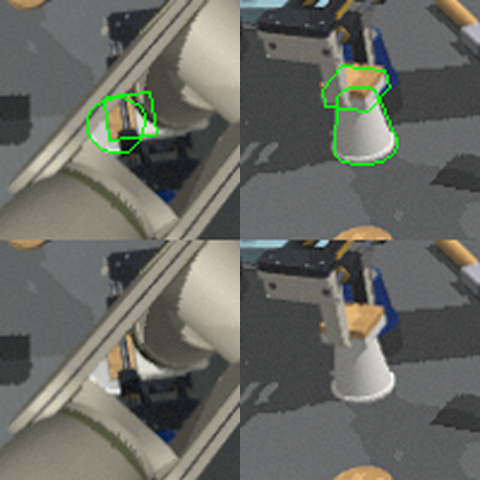

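>>> play_rows(
  plan=[
    {"slide": [0,0,-0.09],"roll": 0,"fingers": -1},
    {"slide": [0,0,0],"roll": 0,"fingers": -1},
    {"slide": [0,0,0],"roll": 0,"fingers": 0.3},
    {"slide": [0,0,0],"roll": 0,"fingers": 0.6},
    {"slide": [0,0,0],"roll": 0,"fingers": 0.6},
    {"slide": [0,0,0],"roll": 0,"fingers": 0.6},
    {"slide": [0,0,0.5],"roll": 0,"fingers": 0.6},
    {"slide": [0,0,1],"roll": 0,"fingers": 0.6},
    {"slide": [0,0,1],"roll": 0,"fingers": 0.6},
    {"slide": [0.4,0.5,0.8],"roll": 0.8,"fingers": 0.2},
    {"slide": [0.5,0.6,0],"roll": 0.8,"fingers": 0.2},
    {"slide": [0.5,0.8,0],"roll": 0.8,"fingers": 0.2},
    {"slide": [0,0,0],"roll": 0,"fingers": 0.2},
  ],
)

```text
t: 20.1
tool_pos: [0.4953, -0.3261, 0.1632]
orientation: [0.9, 1.375, -0.9]
force: [0.4, -0.4, -0.1]
opening: 0.0557
```

```bash
python3 look.py m4 cup_medium,panel_medium panel_medium=.4524,-.3838,.060,.074
```

```text
t 20.1 pos [ 0.4953 -0.3261  0.1632] x [ 0.001 -0.    -1.   ] jawyaw 23.66 q [-0.67  0.14  1.58  0.    1.42 -1.08] open 0.0557 F [ 0.4 -0.4 -0.1]
```

View pics/m4.png

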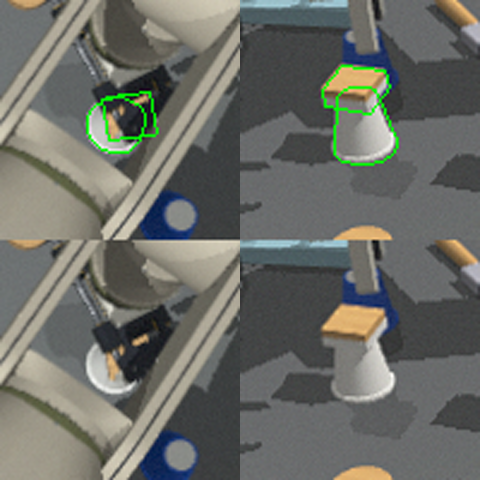

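View pics/m4_w.png

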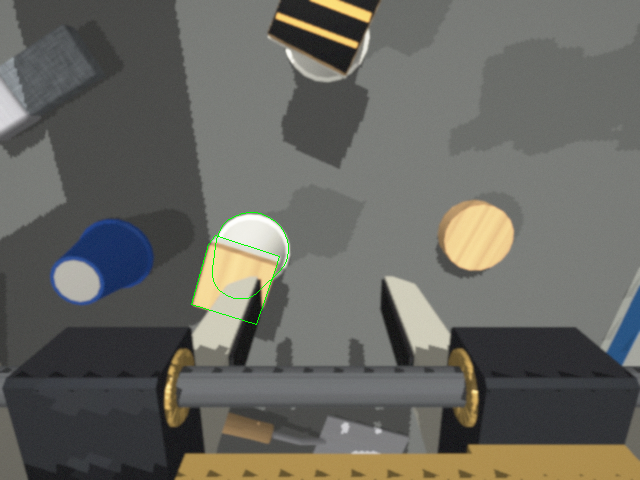

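The medium panel rests flat and centred on its cup (scene crop (355,75)). The small one is next.

>>> play_rows(
  plan=[
    {"slide": [-0.1,0.98,0],"roll": -0.45,"fingers": 0.2},
    {"slide": [-0.15,0.98,0],"roll": -0.45,"fingers": 0.2},
    {"slide": [-0.15,0.98,0],"roll": -0.45,"fingers": 0.2},
    {"slide": [-0.15,0.98,0],"roll": -0.45,"fingers": 0.2},
    {"slide": [-0.15,0.98,0],"roll": -0.45,"fingers": 0.2},
    {"slide": [-0.15,0.98,0],"roll": -0.45,"fingers": 0.2},
    {"slide": [-0.15,0.98,0],"roll": -0.45,"fingers": 0.2},
    {"slide": [-0.15,0.98,0],"roll": -0.45,"fingers": 0.2},
    {"slide": [-0.15,0.98,0],"roll": -0.45,"fingers": 0.2},
    {"slide": [-0.15,0.98,0],"roll": -0.45,"fingers": 0.2},
    {"slide": [-0.15,0.98,0],"roll": -0.45,"fingers": 0.2},
    {"slide": [-0.24,0.98,-0.5],"roll": -0.46,"fingers": 0.2},
    {"slide": [0,0.02,-0.5],"roll": 0,"fingers": 0.2},
    {"slide": [0,0,0],"roll": 0,"fingers": 0.2},
    {"slide": [0,0,0],"roll": 0,"fingers": 0.2},
  ],
)

```text
t: 22.12
tool_pos: [0.4393, 0.0251, 0.1323]
orientation: [1.459, 1.025, -1.459]
force: [-0.1, -0.3, 0.3]
opening: 0.056
```

```bash
python3 look.py s1 panel_small,cup_small
```

```text
t 22.12 pos [0.4393 0.0251 0.1323] x [ 0. -0. -1.] jawyaw -19.83 q [-0.06 -0.26  2.02 -0.    1.38  0.29] open 0.056 F [-0.1 -0.3  0.3]
```

View pics/s1_w.png

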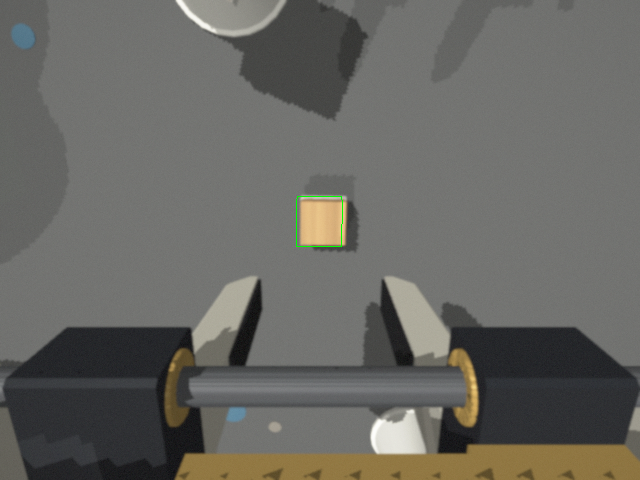

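>>> play_rows(
  plan=[
    {"slide": [0.07,0.04,-0.8],"roll": 0,"fingers": 0.2},
    {"slide": [0,0,-1],"roll": 0,"fingers": 0.2},
    {"slide": [0,0,-1],"roll": 0,"fingers": 0.2},
    {"slide": [0,0,-0.7],"roll": 0,"fingers": 0.2},
    {"slide": [0,0,-0.4],"roll": 0,"fingers": 0.2},
    {"slide": [0,0,-0.15],"roll": 0,"fingers": 0.2},
    {"slide": [0,0,0],"roll": 0,"fingers": 0.2},
    {"slide": [0,0,0],"roll": 0,"fingers": 0.2},
  ],
)

```text
t: 23.28
tool_pos: [0.4419, 0.0273, 0.0113]
orientation: [1.46, 1.025, -1.457]
force: [-0.9, -0.3, 0.6]
opening: 0.056
```

```bash
python3 st.py
```

```text
t 23.27 pos [0.4419 0.0273 0.0113] x [ 0.002 -0.    -1.   ] jawyaw -19.77 q [-0.05 -0.09  2.11  0.    1.12  0.29] open 0.056 F [-0.9 -0.3  0.6]
```

>>> play_rows(
  plan=[
    {"slide": [0,0,-0.25],"roll": 0,"fingers": 0.2},
    {"slide": [0,0,0],"roll": 0,"fingers": 0},
    {"slide": [0,0,0],"roll": 0,"fingers": -1},
    {"slide": [0,0,0],"roll": 0,"fingers": -1},
    {"slide": [0,0,0],"roll": 0,"fingers": -1},
    {"slide": [0,0,0],"roll": 0,"fingers": -1},
    {"slide": [0,0,0],"roll": 0,"fingers": -1},
  ],
  squeeze=20,
)

```text
t: 24.15
tool_pos: [0.4411, 0.0273, 0.003]
orientation: [1.459, 1.026, -1.459]
force: [-0.4, -0.2, 0.9]
opening: 0.0338
```

```bash
python3 st.py
```

```text
t 24.15 pos [0.4411 0.0273 0.003 ] x [ 0.  0. -1.] jawyaw -19.77 q [-0.05 -0.07  2.11  0.    1.1   0.29] open 0.0338 F [-0.4 -0.2  0.9]
```

>>> play_rows(
  plan=[
    {"slide": [0,0,0.3],"roll": 0,"fingers": -1},
    {"slide": [0,0,0.9],"roll": 0,"fingers": -1},
    {"slide": [0,0,1],"roll": 0,"fingers": -1},
    {"slide": [0,0,1],"roll": 0,"fingers": -1},
    {"slide": [0,0,1],"roll": 0,"fingers": -1},
    {"slide": [0,0.37,0.8],"roll": 0,"fingers": -1},
    {"slide": [0.05,1,0],"roll": 0,"fingers": -1},
    {"slide": [0.05,1,0],"roll": 0,"fingers": -1},
    {"slide": [0.05,1,0],"roll": 0,"fingers": -1},
    {"slide": [0.05,1,0],"roll": 0,"fingers": -1},
    {"slide": [0.05,1,0],"roll": 0,"fingers": -1},
    {"slide": [0.05,1,0],"roll": 0,"fingers": -1},
    {"slide": [0.05,1,0],"roll": 0,"fingers": -1},
    {"slide": [0.05,1,0],"roll": 0,"fingers": -1},
    {"slide": [0.05,1,0],"roll": 0,"fingers": -1},
    {"slide": [0.04,1,0],"roll": 0,"fingers": -1},
    {"slide": [0,0.4,-0.7],"roll": 0,"fingers": -1},
    {"slide": [0,0,-0.8],"roll": 0,"fingers": -1},
    {"slide": [0,0,0],"roll": 0,"fingers": -1},
    {"slide": [0,0,0],"roll": 0,"fingers": -1},
  ],
)

```text
t: 26.65
tool_pos: [0.4558, 0.3499, 0.108]
orientation: [1.459, 1.025, -1.459]
force: [0.0, -0.0, 1.0]
opening: 0.0332
```

```bash
python3 look.py s2 cup_small,panel_small panel_small=.4557,.3505,.105,1.2257
```

```text
t 26.65 pos [0.4558 0.3499 0.108 ] x [-0. -0. -1.] jawyaw -19.8 q [ 0.57  0.14  1.68 -0.    1.32  0.91] open 0.0332 F [ 0. -0.  1.]
```

View pics/s2.png

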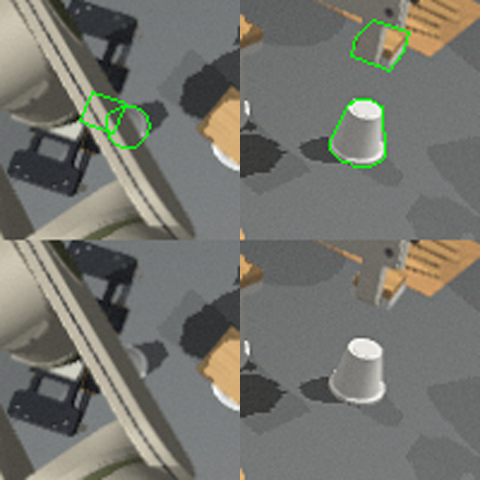

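View pics/s2_w.png

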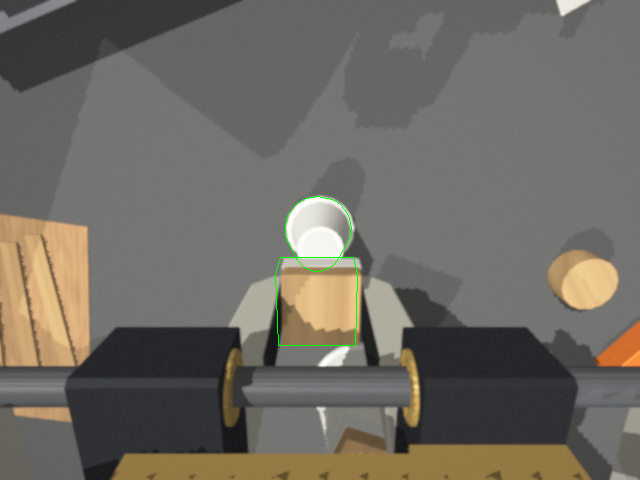

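>>> play_rows(
  plan=[
    {"slide": [0,0,-0.7],"roll": 0,"fingers": -1},
    {"slide": [0,0,-0.7],"roll": 0,"fingers": -1},
    {"slide": [0,0,-0.3],"roll": 0,"fingers": -1},
    {"slide": [0,0,-0.2],"roll": 0,"fingers": -1},
    {"slide": [0,0,0],"roll": 0,"fingers": -1},
    {"slide": [0,0,0],"roll": 0,"fingers": -1},
  ],
)

```text
t: 27.55
tool_pos: [0.4563, 0.3508, 0.0518]
orientation: [1.46, 1.026, -1.458]
force: [0.1, -0.1, 0.0]
opening: 0.0338
```

```bash
python3 look.py s3 cup_small,panel_small panel_small=.4557,.3505,.0465,1.2257
```

```text
t 27.55 pos [0.4563 0.3508 0.0518] x [ 0.001  0.001 -1.   ] jawyaw -19.77 q [ 0.57  0.21  1.72 -0.    1.21  0.91] open 0.0338 F [ 0.1 -0.1  0. ]
```

View pics/s3.png

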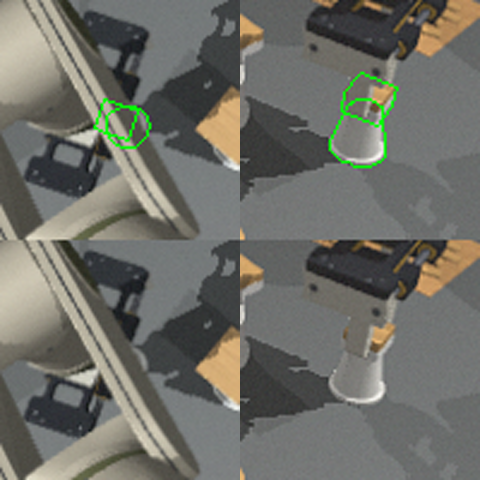

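The tip is at 0.0518 m, so the panel is about 3 mm above the cup. I'll lower that, release and retreat clear of everything.

>>> play_rows(
  plan=[
    {"slide": [0,0,-0.1],"roll": 0,"fingers": -1},
    {"slide": [0,0,0],"roll": 0,"fingers": -1},
    {"slide": [0,0,0],"roll": 0,"fingers": 0},
    {"slide": [0,0,0],"roll": 0,"fingers": 0.3},
    {"slide": [0,0,0],"roll": 0,"fingers": 0.3},
    {"slide": [0,0,0],"roll": 0,"fingers": 0.3},
    {"slide": [0,0,0.5],"roll": 0,"fingers": 0.3},
    {"slide": [0,0,1],"roll": 0,"fingers": 0.3},
    {"slide": [0,0,1],"roll": 0,"fingers": 0.3},
    {"slide": [-0.5,0.7,1],"roll": 0,"fingers": 0.3},
    {"slide": [-0.8,0.9,1],"roll": 0,"fingers": 0.3},
    {"slide": [-0.8,0.9,0],"roll": 0,"fingers": 0.3},
    {"slide": [-0.8,0.9,0],"roll": 0,"fingers": 0.3},
    {"slide": [-0.8,0.9,0],"roll": 0,"fingers": 0.3},
    {"slide": [-0.8,0.9,0],"roll": 0,"fingers": 0.3},
    {"slide": [-0.8,0.9,0],"roll": 0,"fingers": 0.3},
    {"slide": [-0.8,0.9,0],"roll": 0,"fingers": 0.3},
    {"slide": [0,0,0],"roll": 0,"fingers": 0.3},
    {"slide": [0,0,0],"roll": 0,"fingers": 0.3},
  ],
)

```text
t: 30.08
tool_pos: [0.2731, 0.5602, 0.1836]
orientation: [1.459, 1.026, -1.458]
force: [0.3, 0.3, -0.2]
opening: 0.0604
```

```bash
sed -e "s/guess={/guess={/" m.py > m2.py
python3 - <<'E'
s=open('m2.py').read()
s=s.replace("'panel_large':(336,218),'panel_medium':(289,214),'panel_small':(304,278)","'panel_large':(233,273),'panel_medium':(457,262),'panel_small':(183,274)")
s=s.replace("p0=[g[0],g[1],0.06 if n=='wet_panel' else 0,0]","p0=[g[0],g[1],{'wet_panel':.06,'panel_large':.075,'panel_medium':.06,'panel_small':.045}.get(n,0),0]")
s=s.replace('res.pkl','res2.pkl').replace('pics/fit_','pics/end_').replace('import pickle','import pickle\nfrom st import st')
s=s.replace(".03]])[0]",".05]])[0]")
open('m2.py','w').write(s)
E
python3 m2.py
python3 - <<'E'
import pickle,numpy as np
a=pickle.load(open('res.pkl','rb'));b=pickle.load(open('res2.pkl','rb'))
for s in('large','medium','small'): print(s,'panel-cup mm',np.round(1e3*(b['panel_'+s]-a['cup_'+s])[:2],1))
for n in('wet_panel','disc_large','disc_small'): print(n,np.round(1e3*(b[n]-a[n])[:2],1))
E
```

```text
t 30.07 pos [0.2731 0.5602 0.1836] x [ 0.001  0.    -1.   ] jawyaw -19.75 q [ 1.04  0.21  1.46 -0.    1.47  1.38] open 0.0604 F [ 0.3  0.3 -0.2]
panel_large top 0.79 [234. 277.  35.  35.] panel_large scene none

    [0.4403 0.2115 0.0728 0.8511] 0.056 z fixed [0.44   0.2112 0.075  0.8553] 0.055
panel_medium top 0.83 [457. 268.  22.  21.] panel_medium scene 0.67 [186. 183.  27.  18.] 
    [ 0.4511 -0.3811  0.0612  0.0749] 0.156 z fixed [ 0.4508 -0.3815  0.06    1.6461] 0.158
panel_small top 0.76 [182. 276.  14.  19.] panel_small scene 0.57 [499. 244.  23.  23.] 
    [0.4543 0.3506 0.0447 1.1281] 0.153 z fixed [0.4546 0.3501 0.045  1.1694] 0.153
wet_panel top 0.85 [392. 272.  20.  23.] wet_panel scene 0.82 [261. 191.  30.  26.] 
    [ 0.44   -0.2005  0.0608  1.5902] 0.08 z fixed [ 0.4395 -0.2006  0.06    0.0155] 0.084
cup_large top 0.51 [236. 281.  33.  33.] cup_large scene 0.97 [434. 240.  35.  34.] 
    [ 0.4376  0.2088 -0.0027  0.    ] 1.059 z fixed [0.4385 0.2092 0.     0.    ] 1.065
cup_medium top 0.75 [451. 270.  19.  26.] cup_medium scene 0.64 [191. 203.  29.  26.] 
    [ 0.4516 -0.3833 -0.0099  0.    ] 0.919 z fixed [ 0.4511 -0.3816  0.      0.    ] 0.958
cup_small top 0.58 [188. 278.  14.  16.] cup_small scene 0.9 [496. 260.  23.  23.] 
    [ 0.4534  0.3496 -0.0023  0.    ] 0.736 z fixed [0.4547 0.3496 0.     0.    ] 0.738
disc_large top 0.71 [416. 209.  21.  22.] disc_large scene 0.79 [190. 251.  27.  23.] 
    [ 0.6227 -0.2933  0.0016  0.    ] 0.119 z fixed [ 0.6217 -0.2942  0.      0.    ] 0.124
disc_small top 0.58 [224. 215.  12.  16.] disc_small scene 0.64 [438. 306.  18.  21.] 
    [0.6255 0.2521 0.0009 0.    ] 0.136 z fixed [0.6253 0.2524 0.     0.    ] 0.138
large panel-cup mm [0.1 1.5]
medium panel-cup mm [-1.6  2.3]
small panel-cup mm [-0.9 -0.2]
wet_panel [-1.3 -0.4]
disc_large [ 0.3 -1.4]
disc_small [1.2 1.7]
```

View pics/end_top.png

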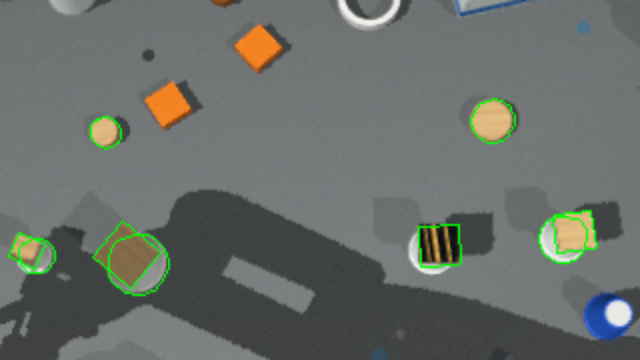

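View pics/end_scene.png

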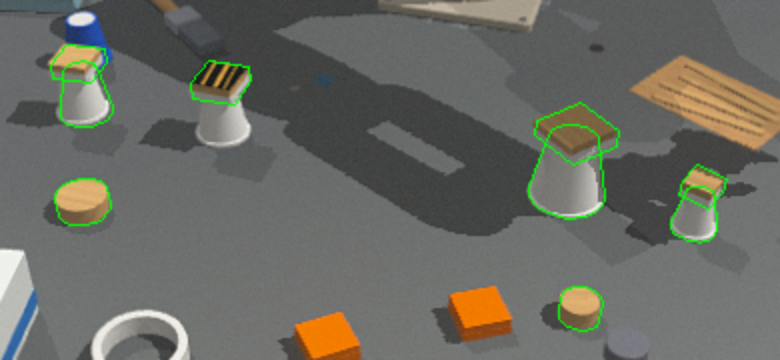

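All three panels sit centred and flat on their cups: top crop (125,255), (573,232) and (27,248). The discs and the wet panel show no movement beyond measuring error, so I'll hand in.

```bash
python3 -c "
from plant import robot
print(robot.close_job())"
```

```text
the job is handed in; nothing more can be done
None
```

I set the large, medium and small panels on their own cups in that order, let go of each, and handed the job in at about 31 s. No verdict is reported.

| Panel | Offset from cup axis (last check) |
|---|---|
| Large | about 1.5 mm |
| Medium | about 2.8 mm |
| Small | about 0.9 mm |

- **Flatness and height:** the fitted undersides were within about 2 mm of the cup tops. I judged flatness from the pictures, where all three look level.
- **Things to leave alone:** the wet panel and both discs showed 1–2 mm of change, which is within measuring error. They were not touched as far as the pictures show.
- **Checks that failed or were weak:**
  - The last scene-camera search did not find the large panel, so its final fit comes from the top view only. Its outline still matched the scene picture.
  - Refitting the cups with panels on them fitted poorly because they were partly hidden. The offsets therefore use the cup positions measured at the start.

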